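Set out the blue nut driver at the amplifier bench

ROBOT

A 6-joint arm with a two-finger parallel gripper is mounted at the origin on the work surface. World frame = base frame: x ahead of the robot, y to its left, z up, the work surface at z = 0. Lengths are in m, angles in rad, forces in N, time in s.
With the tool pointing down it reaches from about 0.275 to 0.725 m from the base axis. Payload 5.6 kg.
Tool frame: the origin (TCP) lies between the finger pads; the fingertips stand 17 mm ahead of it and the grasp point (between the pads) lies 2 mm behind it; z points along the fingers, y is the direction in which the jaws open and shut (so a half turn about z gives the same grasp; the last joint's range is limited). The gripper opens to 85 mm and grips with 20 to 120 N. Pads are 22 mm wide; open, the fingers measure 114 mm over their backs; the gripper's body (76 mm by 85 mm) begins 54 mm behind the grasp point. The pads swing forward as they close: fully open they stand 13 mm farther back than shut.
Start: joints at [-0.896, 0.255, 0.108, 0, -1.424, -0.285], TCP at [0.209, -0.509, 0.248] pointing down, gripper open.
Joint ranges: [-2.95, 2.95], [-1.21, 1.97], [-1.09, 1.5], [-2.87, 1.71], [-2.94, -0.07], [-3.05, 3.05]. Speed limits (rad/s): [2.57, 2.57, 3.14, 3.14, 3.14, 3.14].

INTERFACE

Orientations are given as a rotation vector (axis times angle).
In Python, from workcell import sensors, optics, close_job, finder gives the robot as it stands. The module is installed in compiled form; this text tells all that it offers.
- The arm moves only by the tool arm_command, never from a script. Its argument "steps" is a list of rows, each an object with "rotation": the turn, a rotation vector about the tool's x, y, z in rad, a list of three; "offset": the shift along the tool's x, y, z in cm, a list of three; "hand": the finger opening in cm, from 0 to 8.54. In form: [{"rotation": [ax, ay, az], "offset": [x, y, z], "hand": hand}, ...]. A call has 1 to 10 rows; each row is the pose to reach, as a shift and turn from the pose commanded when the call began, along the tool's axes at that moment; what a row does not reach only later rows make up. A row lasts 1/10 s, in which the tool goes at most 50 mm and 8.59 degrees, less where a joint would pass 70% of its speed; a pose out of reach is approached as far as the arm can. A call with a gripper value outside its range is refused whole. The fingers move at their own pace and stop on an object; "newtons" is the grip in N (left out, the last holds). Time passes only in rows, so rows that repeat a pose let the fingers close. It gives the time, the measured TCP pose, the force and the opening at its end, in the units of the state.
- sensors.get_obs(): the state, without advancing time (a new reading comes with each control period).
- optics.read_camera(name): name is "side" or "top" or "wrist"; returns a dict with "image" (480x640x3 uint8, red, green, blue), "range_z" (480x640 float32, m along the optical axis (not along the pixel's ray), 0 where there is no reading), "intrinsics" (3x3 intrinsics, pixels), "k1" (the pictures are not rectified: a ray, as slopes to the right and down, at radius r is drawn at 1 + k1 r^2 times it, then the intrinsics apply), "R" (3x3) and "t" (3): a world point X has camera coordinates R X + t. Camera axes: x right, y down, z forward; pixel columns grow to the right and rows downward; lengths in m; the calibration is good to about 2 mm. A picture is of the moment at which its call begins.
- close_job(): hands the job in, once; it reports no verdict.
Trained networks look in the newest picture that a camera, given by its name, has taken for a name from the list of things; names that differ only in an ending like _2 or _b are one class to them, and where a whole thing is asked for, a point or a joint stands for the part that bears it (a point fixed in the world has none). Each returns a list of dicts, best first, with "confidence" (0 to 1); they miss things now and then, are a little off and sometimes report something else, mostly with a low value. They report only what shows in the picture. A call takes as long as a camera call. They do not tell look-alikes from the thing itself.
- finder.boxes_of(camera, query): "bbox" ([left, top, right, bottom] in pixels, round what is visible of it).
The state is a dict: "time": time; "joints": joint angles; "joint_velocities": joint speeds; "joint_torque": joint torques, N m; "tool_pos": TCP position; "orientation": TCP orientation; "wrist_force": force on the tool from outside, world axes, zero at the start; "ft_torque": the same for the moment, N m; "gripper_width": opening from 0.0 (shut) to 1.0 (fully open).
Only numpy, scipy, OpenCV 4.12 (cv2) and the standard library are available. Lean on these libraries where they do the work, as an engineer would, in place of code of your own. Each camera call takes 0.05 s, during which the arm holds its last target. There are 200 camera calls.

TASK

The bus bars are next and they take the nut driver with the blue handle: pull it straight up out of its tube in the tool stand and stand it, handle up, in the empty steel cup on the desk. Lower it to the bottom of the cup rather than dropping it, let go, and leave the yellow and the black driver in their tubes.

Things in the scene. Friction and masses are not known exactly. Their poses are not given: they have to be found in the camera images.
- blue_grip (a point): Handle centre of the loose BLUE driver (0.09 kg), on its axis, z from tip to handle end. Round handle 26 mm across, 75 mm long (37.5 mm each way from here), lower 8 mm tapering to 20 mm; below it a steel shaft 9 mm across, 70 mm long: tip 107.5 mm below here. It starts upright in one of three tubes, the whole shaft inside, handle resting on the rim: raise it 70 mm to free it.
- yellow_grip (a point): Handle centre of the YELLOW driver, same shape and size, in another tube of the same stand; it stays there. Stand: three fixed aluminium tubes 21 mm across (bore 14 mm), rims 85 mm above the desk, 80 mm apart in a straight row on a wooden foot 230 x 70 mm; the handles in it end 160 mm above the desk, in the way of a tip carried lower than that along the row.
- black_grip (a point): Handle centre of the BLACK driver, same shape and size, in the remaining tube of the row; it stays there.
- cup: The empty round steel cup, fixed upright to the desk: 56 mm across outside, 48 mm inside, rim 85 mm and inner floor 5 mm above the desk, a flat foot flange 72 mm across. Origin at the centre of its underside. With the driver's tip on the cup's floor its handle's lower end is 10 mm inside the rim and its handle's centre about 112 mm above the desk.
Things that resemble listed ones, but are neither listed nor needed, are in the scene too. What is shaped like the part that bears blue_grip but green or pink is not meant.

How it is judged:
By the outcome, as a careful person would: the job done as asked, in the order asked, and still so for the second after the job is handed in, with the robot touching nothing.
It also fails if it takes over 42 s, if anything falls off the work surface, if the arm or the gripper's body presses on something with over 40 N, if the wrist force passes 120 N, or if a joint passes its speed limit or range.

## Working session

There is one attempt and no reset: what is moved stays moved. The work goes in short steps, Python scripts to look and compute and a tool call to move; the robot and the scene stay as the last step left them, time stands still between calls to the robot, and variables do not carry over. Pictures are saved under pics/ and viewed, about 8 in all and at most 12, crops included, and the job is handed in when it is done.

Besides the shell and the picture viewer there is one more tool, called after ">>>" as a command line: name --argument value ..., lists and objects as JSON in quotes. arm_command: Moves the arm, as the interface text tells. Its arguments: {"type":"object","properties":{"steps":{"type":"array","items":{"type":"object","properties":{"rotation":{"type":"array","items":{"type":"number"}},"offset":{"type":"array","items":{"type":"number"}},"hand":{"type":"number"}}}},"newtons":{"type":"number"}},"required":["steps"]}

```bash
mkdir -p pics; cat > h.py <<'E'
import numpy as np,cv2
from workcell import sensors,optics,close_job,finder
def grab(n,save=None):
    c=optics.read_camera(n)
    if save: cv2.imwrite('pics/'+save,c['image'][:,:,::-1])
    return c
def world(c,u,v,z=None):
    """pixels -> world points, with depth (z along axis)"""
    K=c['intrinsics'];d=np.array([c['k1'],0,0,0],float)
    u=np.atleast_1d(u).astype(float);v=np.atleast_1d(v).astype(float)
    p=cv2.undistortPoints(np.stack([u,v],1)[:,None],K,d)[:,0]
    if z is None: z=c['range_z'][v.astype(int),u.astype(int)]
    X=np.c_[p*np.reshape(z,(-1,1)),np.broadcast_to(z,len(p))]
    return (X-c['t'])@c['R']
def project(c,X):
    K=c['intrinsics'];d=np.array([c['k1'],0,0,0],float)
    return cv2.projectPoints(np.atleast_2d(X).astype(float),cv2.Rodrigues(c['R'])[0],c['t'].astype(float),K,d)[0][:,0]
E
python3 - <<'E'
from h import *
a=grab('top','top1.png');
for q in ['blue_grip','cup']:
    for r in finder.boxes_of('top',q): print(q,r)
b=grab('side','side1.png')
for q in ['blue_grip','cup']:
    for r in finder.boxes_of('side',q): print(q,r)
o=sensors.get_obs();print(o['time'],o['tool_pos'],o['orientation'],o['gripper_width'],o['wrist_force'])
E
```

```text
blue_grip {'bbox': [485.6, 246.9, 512.5, 261.7], 'confidence': 0.84}
blue_grip {'bbox': [439.3, 247.5, 460.2, 262.2], 'confidence': 0.7}
blue_grip {'bbox': [456.7, 297.9, 476.6, 310.0], 'confidence': 0.54}
blue_grip {'bbox': [477.7, 279.0, 504.3, 291.5], 'confidence': 0.5}
blue_grip {'bbox': [402.2, 233.1, 422.3, 247.9], 'confidence': 0.38}
cup {'bbox': [193.5, 190.6, 231.5, 225.7], 'confidence': 0.78}
blue_grip {'bbox': [300.4, 294.5, 316.9, 337.6], 'confidence': 0.93}
blue_grip {'bbox': [242.3, 321.2, 258.5, 391.4], 'confidence': 0.86}
blue_grip {'bbox': [259.4, 342.3, 280.2, 418.0], 'confidence': 0.86}
blue_grip {'bbox': [305.8, 345.6, 323.4, 423.8], 'confidence': 0.83}
cup {'bbox': [334.5, 215.8, 362.7, 253.4], 'confidence': 0.8}
0.3 [ 0.20894923 -0.50860192  0.24798868] [ 6.08306907e-01 -3.08195403e+00 -9.68333840e-04] 0.9999804384376678 [-0.20672948  0.17742691 -0.01963234]
```

View pics/top1.png

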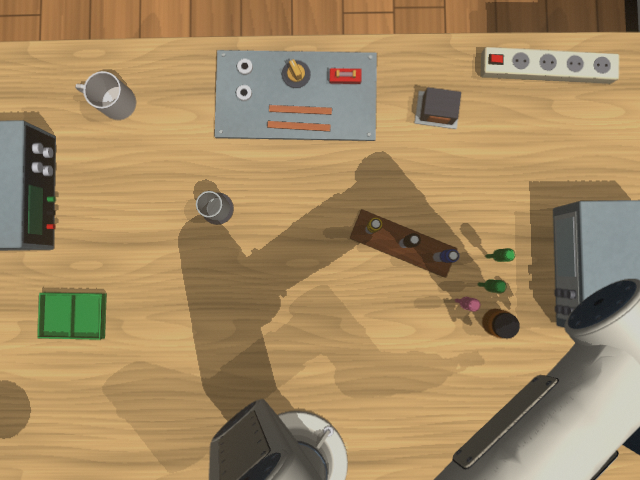

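View pics/side1.png

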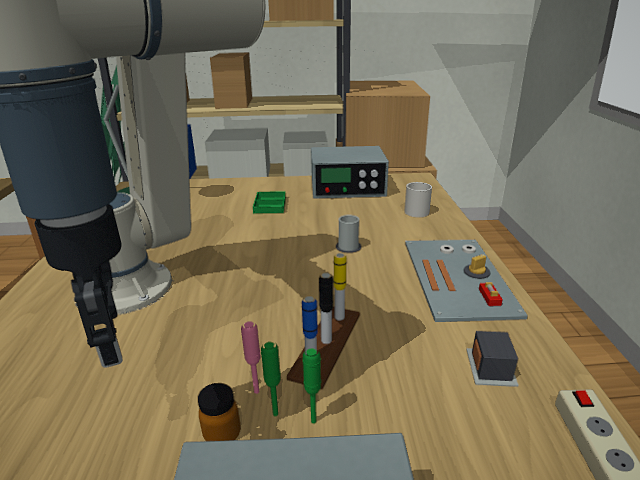

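The top picture shows the stand's row at yellow (376,225), black (412,240) and blue (450,256), with the cup at (210,206). Look-alikes are green at (503,255) and (495,286), and pink at (468,303). The side picture shows blue at (309,318), black (326,292), yellow (340,272) and the cup at (348,233). The blue driver in the stand fits; the green and pink ones stand outside it.

```bash
python3 - <<'E'
from h import *
a=grab('top');b=grab('side')
def pts(c,box,f=None):
    l,t,r,bt=box; v,u=np.mgrid[t:bt,l:r]; u=u.ravel();v=v.ravel()
    z=c['range_z'][v,u]; m=z>0
    if f is not None: m&=f(c['image'][v,u].astype(int))
    return world(c,u[m],v[m]),u[m],v[m]
blue=lambda p:(p[:,2]>p[:,0]+25)&(p[:,2]>p[:,1]+20)
yel=lambda p:(p[:,0]>p[:,2]+60)&(p[:,1]>p[:,2]+40)
blk=lambda p:p.max(1)<60
green=lambda p:(p[:,1]>p[:,0]+30)&(p[:,1]>p[:,2]+20)
pink=lambda p:(p[:,0]>p[:,1]+40)&(p[:,2]>p[:,1]+20)
for n,c,box,f in [('blue','t',(430,235,475,280),blue),('blue','s',(290,285,330,360),blue),('yel','s',(325,245,355,300),yel),('blk','s',(312,265,338,318),blk),('green1','s',(255,330,290,425),green),('green2','s',(295,340,330,430),green),('pink','s',(235,315,265,400),pink)]:
    X,u,v=pts(a if c=='t' else b,box,f)
    print(n,c,len(X),u.min(),u.max(),v.min(),v.max(),np.median(X,0).round(4),np.percentile(X,2,axis=0).round(3),np.percentile(X,98,axis=0).round(3))
    # top cap
    t=X[X[:,2]>np.percentile(X[:,2],98)-.006]; print('   cap',len(t),t.mean(0).round(4))
# handles: mid-height slice circle fit, r=13mm, using side
from scipy.optimize import least_squares
def circ(P,r):
    return least_squares(lambda q:np.hypot(P[:,0]-q[0],P[:,1]-q[1])-r,P.mean(0)[:2],loss='soft_l1',f_scale=.001)
camc=-b['R'].T@b['t'];print('side cam',camc.round(3),'top cam',(-a['R'].T@a['t']).round(3))
for n,box,f in [('blue',(290,285,330,360),blue),('yel',(325,245,355,300),yel),('blk',(312,265,338,318),blk)]:
    X,_,_=pts(b,box,f); S=X[(X[:,2]>.1)&(X[:,2]<.155)]
    d=np.array([camc[0]-S[:,0].mean(),camc[1]-S[:,1].mean()]);d/=np.linalg.norm(d)
    r=least_squares(lambda q:np.hypot(S[:,0]-q[0],S[:,1]-q[1])-.013,S.mean(0)[:2]-d*.01,loss='soft_l1',f_scale=.001)
    print(n,'axis',r.x.round(4),len(S),np.sqrt(2*r.cost/len(S)).round(4))
# cup: rim points from top
X,u,v=pts(a,(185,180,245,235)); R=X[(X[:,2]>.078)&(X[:,2]<.095)]
r=least_squares(lambda q:np.hypot(R[:,0]-q[0],R[:,1]-q[1])-.026,R.mean(0)[:2],loss='soft_l1',f_scale=.002)
print('cup top',r.x.round(4),len(R),R[:,2].mean(),np.sqrt(2*r.cost/len(R)).round(4))
X,u,v=pts(b,(330,210,368,258)); R=X[(X[:,2]>.02)&(X[:,2]<.08)]
d=camc[:2]-r.x;d/=np.linalg.norm(d)
S=R[np.hypot(*(R[:,:2]-r.x).T)<.04]
q=least_squares(lambda q:np.hypot(S[:,0]-q[0],S[:,1]-q[1])-.028,r.x,loss='soft_l1',f_scale=.002)
print('cup side',q.x.round(4),len(S),np.sqrt(2*q.cost/len(S)).round(4))
A=cv2.resize(a['image'][190:330,340:540],None,fx=3,fy=3,interpolation=cv2.INTER_CUBIC);B=cv2.resize(b['image'][240:440,225:365],None,fx=2.1,fy=2.1,interpolation=cv2.INTER_CUBIC)
im=np.zeros((420,600+B.shape[1],3),np.uint8);im[:420,:600]=A;im[:B.shape[0],600:]=B
cv2.imwrite('pics/crop1.png',cv2.resize(im,None,fx=.88,fy=.88)[:,:,::-1])
E
```

```text
blue t 15 446 453 250 261 [ 0.4404 -0.306   0.1562] [ 0.434 -0.314  0.152] [ 0.455 -0.303  0.161]
   cap 9 [ 0.4416 -0.3079  0.1579]
blue s 484 302 316 300 338 [ 0.4434 -0.3244  0.1264] [ 0.432 -0.328  0.087] [ 0.455 -0.315  0.157]
   cap 71 [ 0.4438 -0.323   0.1552]
yel s 850 325 354 249 289 [ 0.5099  0.0029 -0.0006] [ 0.491 -0.18  -0.004] [0.564 0.146 0.156]
   cap 63 [ 0.5059 -0.1753  0.1541]
blk s 513 312 337 276 317 [ 0.4748 -0.251   0.123 ] [ 0.462 -0.256  0.009] [ 0.496 -0.134  0.157]
   cap 63 [ 0.4747 -0.2493  0.1546]
green1 s 795 261 279 342 415 [ 0.3829 -0.4178  0.1063] [ 0.371 -0.422  0.007] [ 0.394 -0.405  0.145]
   cap 109 [ 0.3827 -0.4136  0.1431]
green2 s 831 303 320 348 422 [ 0.4436 -0.4369  0.1091] [ 0.432 -0.441  0.007] [ 0.455 -0.419  0.145]
   cap 139 [ 0.4442 -0.4319  0.1429]
pink s 50 241 258 323 392 [ 0.3464 -0.3599  0.1109] [ 0.337 -0.367  0.002] [ 0.357 -0.352  0.146]
   cap 20 [ 0.3465 -0.3588  0.1446]
side cam [ 0.443 -0.931  0.577] top cam [ 0.425 -0.079  1.163]
blue axis [ 0.444  -0.3133] 371 0.0008
yel axis [ 0.5067 -0.1665] 283 0.0009
blk axis [ 0.4753 -0.2402] 383 0.0022
cup top [0.5598 0.1707] 183 0.0841699415255079 0.0012
cup side [0.5583 0.1714] 499 0.0019
```

View pics/crop1.png

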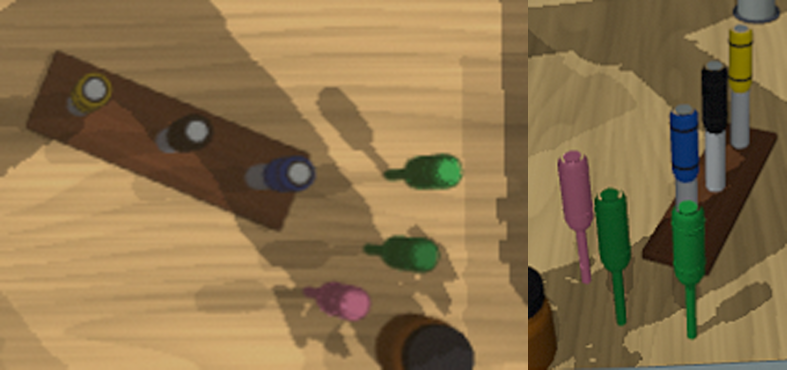

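The crop confirms it: blue sits in the end tube of the row, black in the middle and yellow at the far end. The green and pink ones stand free. The axes come out 80 mm apart, matching the description. Next I plan the approach.

```bash
cat >> h.py <<'E'
from scipy.spatial.transform import Rotation as Rn
def goal(p,yang=None):
    """print offset (cm, tool axes) and rotation from the current pose to tcp p, tool down, tool-y at world angle yang"""
    o=sensors.get_obs();R0=Rn.from_rotvec(o['orientation'])
    d=R0.inv().apply(np.array(p)-o['tool_pos'])*100
    M=R0.as_matrix()
    if yang is None: yang=np.arctan2(M[1,1],M[0,1])
    y=np.array([np.cos(yang),np.sin(yang),0]);z=np.array([0,0,-1.]);x=np.cross(y,z)
    w=(R0.inv()*Rn.from_matrix(np.c_[x,y,z])).as_rotvec()
    print('t',round(o['time'],2),'pos',o['tool_pos'].round(4),'F',o['wrist_force'].round(1),'w',round(o['gripper_width'],3),'| offset',d.round(2),'rot',w.round(3))
E
python3 - <<'E'
from h import *
goal([.444,-.3133,.235],np.deg2rad(156.9))
a=grab('top'); print(project(a,[[.444,-.3133,.16],[.4753,-.2402,.16],[.5067,-.1665,.16],[.559,.171,.085]]).round(1))
E
```

```text
t 0.4 pos [ 0.209  -0.5087  0.2482] F [-0.4  0.4  0.6] w 1.003 | offset [-29.16   9.14   1.32] rot [ 0.     0.    -0.778]
[[452.4 256. ]
 [413.8 240.1]
 [375.1 224.3]
 [208.7 204.2]]
```

>>> arm_command --steps '[{"offset":[-3.6,1.1,0],"rotation":[0,0,-0.1],"hand":6},{"offset":[-7.2,2.3,0],"rotation":[0,0,-0.2],"hand":6},{"offset":[-10.8,3.4,0],"rotation":[0,0,-0.3],"hand":6},{"offset":[-14.5,4.5,0],"rotation":[0,0,-0.4],"hand":6},{"offset":[-18.2,5.7,0.3],"rotation":[0,0,-0.5],"hand":6},{"offset":[-21.8,6.8,0.6],"rotation":[0,0,-0.6],"hand":6},{"offset":[-25.5,8,1],"rotation":[0,0,-0.7],"hand":6},{"offset":[-28,8.8,1.3],"rotation":[0,0,-0.778],"hand":6},{"offset":[-29.16,9.14,1.32],"rotation":[0,0,-0.778],"hand":6},{"offset":[-29.16,9.14,1.32],"rotation":[0,0,-0.778],"hand":6}]' --newtons 40

```text
time: 1.45
tool_pos: [0.4449, -0.3126, 0.2348]
orientation: [1.732, -2.62, -0.001]
wrist_force: [0.7, -0.4, -0.1]
gripper_width: 0.704
```

```bash
python3 - <<'E'
from h import *
goal([.444,-.3133,.130],np.deg2rad(156.9))
c=grab('wrist','w1.png');print(project(c,[[.444,-.3133,.16],[.4753,-.2402,.16]]).round(1))
E
```

```text
t 1.45 pos [ 0.4449 -0.3126  0.2348] F [ 0.7 -0.4 -0.1] w 0.704 | offset [ 0.1   0.05 10.48] rot [0.    0.    0.001]
[[324.  265.9]
 [323.5 400.6]]
```

View pics/w1.png

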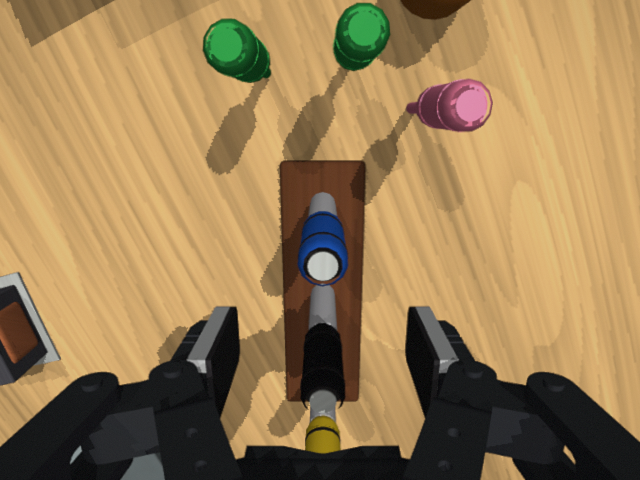

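The wrist picture shows the blue handle's cap at (323,266), as predicted (324,266). The jaws sit symmetrically about column 322 with free space on both sides, so I descend.

>>> arm_command --steps '[{"offset":[0.1,0.05,2],"rotation":[0,0,0],"hand":6},{"offset":[0.1,0.05,4],"rotation":[0,0,0],"hand":6},{"offset":[0.1,0.05,6],"rotation":[0,0,0],"hand":6},{"offset":[0.1,0.05,8],"rotation":[0,0,0],"hand":6},{"offset":[0.1,0.05,9.5],"rotation":[0,0,0],"hand":6},{"offset":[0.1,0.05,10.4],"rotation":[0,0,0],"hand":6},{"offset":[0.1,0.05,10.4],"rotation":[0,0,0],"hand":6}]'

```text
time: 2.2
tool_pos: [0.442, -0.3145, 0.1302]
orientation: [1.729, -2.622, -0.003]
wrist_force: [-0.1, 0.9, 0.4]
gripper_width: 0.701
```

>>> arm_command --steps '[{"offset":[0,0,0],"rotation":[0,0,0],"hand":4},{"offset":[0,0,0],"rotation":[0,0,0],"hand":3.2},{"offset":[0,0,0],"rotation":[0,0,0],"hand":2.8},{"offset":[0,0,0],"rotation":[0,0,0],"hand":2},{"offset":[0,0,0],"rotation":[0,0,0],"hand":2},{"offset":[0,0,0],"rotation":[0,0,0],"hand":2},{"offset":[0,0,0],"rotation":[0,0,0],"hand":2}]' --newtons 40

```text
time: 2.9
tool_pos: [0.4437, -0.3144, 0.132]
orientation: [-1.732, 2.62, -0.003]
wrist_force: [0.1, -0.2, 5.0]
gripper_width: 0.297
```

```bash
python3 - <<'E'
from h import *
goal([.444,-.3133,.294],np.deg2rad(156.9))
E
```

```text
t 2.9 pos [ 0.4437 -0.3144  0.132 ] F [ 0.1 -0.2  5. ] w 0.297 | offset [-1.10e-01 -1.00e-02 -1.62e+01] rot [-0.002 -0.     0.001]
```

Gripped at about 25 mm opening. I lift straight up next.

>>> arm_command --steps '[{"offset":[0,0,-0.5],"rotation":[0,0,0],"hand":2},{"offset":[0,0,-1.2],"rotation":[0,0,0],"hand":2},{"offset":[0,0,-2.2],"rotation":[0,0,0],"hand":2},{"offset":[0,0,-3.2],"rotation":[0,0,0],"hand":2},{"offset":[0,0,-4.2],"rotation":[0,0,0],"hand":2},{"offset":[0,0,-5.2],"rotation":[0,0,0],"hand":2},{"offset":[0,0,-6.2],"rotation":[0,0,0],"hand":2},{"offset":[0,0,-7.2],"rotation":[0,0,0],"hand":2},{"offset":[0,0,-8.2],"rotation":[0,0,0],"hand":2},{"offset":[0,0,-8.8],"rotation":[0,0,0],"hand":2}]'

```text
time: 3.9
tool_pos: [0.4434, -0.3143, 0.2203]
orientation: [-1.732, 2.621, -0.002]
wrist_force: [0.3, 0.4, -1.0]
gripper_width: 0.296
```

>>> arm_command --steps '[{"offset":[0,0,-1],"rotation":[0,0,0],"hand":2},{"offset":[0,0,-2.5],"rotation":[0,0,0],"hand":2},{"offset":[0,0,-4],"rotation":[0,0,0],"hand":2},{"offset":[0,0,-5.5],"rotation":[0,0,0],"hand":2},{"offset":[0,0,-7],"rotation":[0,0,0],"hand":2},{"offset":[0,0,-8.2],"rotation":[0,0,0],"hand":2},{"offset":[0,0,-8.5],"rotation":[0,0,0],"hand":2},{"offset":[0,0,-8.5],"rotation":[0,0,0],"hand":2},{"offset":[0,0,-8.5],"rotation":[0,0,0],"hand":2}]'

```text
time: 4.8
tool_pos: [0.4429, -0.3139, 0.3032]
orientation: [1.732, -2.621, -0.002]
wrist_force: [-0.0, -0.6, -0.6]
gripper_width: 0.296
```

```bash
python3 - <<'E'
from h import *
goal([.559,.171,.30],np.deg2rad(156.9))
b=grab('side','side2.png')
v,u=np.mgrid[150:345,270:350];u=u.ravel();v=v.ravel();p=b['image'][v,u].astype(int)
m=(p[:,2]>p[:,0]+25)&(p[:,2]>p[:,1]+20)&(b['range_z'][v,u]>0)
X=world(b,u[m],v[m]);print(m.sum(),np.percentile(X,[1,50,99],axis=0).round(3))
E
```

```text
t 4.8 pos [ 0.4429 -0.3139  0.3032] F [-0.  -0.6 -0.6] w 0.296 | offset [-49.15   8.34   0.35] rot [0.001 0.    0.   ]
624 [[ 0.429 -0.328  0.256]
 [ 0.44  -0.324  0.294]
 [ 0.453 -0.306  0.329]]
```

View pics/side2.png

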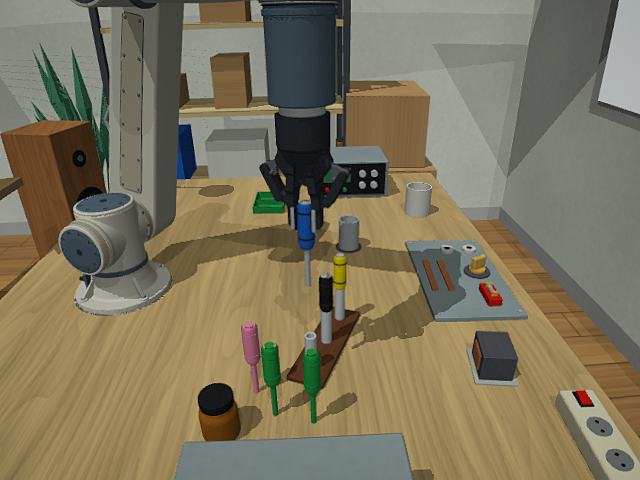

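The driver is free and hangs clear: handle spans z 0.256–0.331, so the tip is at about 0.186, above the other handles at 0.16. Its tube at (310,340) is empty. I carry it to the cup now.

>>> arm_command --steps '[{"offset":[-1.5,0.2,0],"rotation":[0,0,0],"hand":2},{"offset":[-4,0.6,0],"rotation":[0,0,0],"hand":2},{"offset":[-7,1.2,0],"rotation":[0,0,0],"hand":2},{"offset":[-10,1.7,0],"rotation":[0,0,0],"hand":2},{"offset":[-13,2.2,0],"rotation":[0,0,0],"hand":2},{"offset":[-16,2.7,0],"rotation":[0,0,0],"hand":2},{"offset":[-19,3.2,0],"rotation":[0,0,0],"hand":2},{"offset":[-22,3.7,0],"rotation":[0,0,0],"hand":2},{"offset":[-25,4.2,0],"rotation":[0,0,0],"hand":2},{"offset":[-28,4.75,0],"rotation":[0,0,0],"hand":2}]'

```text
time: 5.85
tool_pos: [0.5091, -0.036, 0.3037]
orientation: [1.732, -2.62, -0.001]
wrist_force: [1.2, 0.1, -1.4]
gripper_width: 0.292
```

>>> arm_command --steps '[{"offset":[-3,0.5,0],"rotation":[0,0,0],"hand":2},{"offset":[-6,1.0,0],"rotation":[0,0,0],"hand":2},{"offset":[-9,1.5,0],"rotation":[0,0,0],"hand":2},{"offset":[-12,2.0,0],"rotation":[0,0,0],"hand":2},{"offset":[-15,2.5,0],"rotation":[0,0,0],"hand":2},{"offset":[-18,3.1,0],"rotation":[0,0,0],"hand":2},{"offset":[-20,3.4,0],"rotation":[0,0,0],"hand":2},{"offset":[-21.1,3.6,0],"rotation":[0,0,0],"hand":2},{"offset":[-21.1,3.6,0],"rotation":[0,0,0],"hand":2}]'

```text
time: 6.75
tool_pos: [0.5588, 0.1713, 0.3034]
orientation: [1.733, -2.619, -0.0]
wrist_force: [0.1, -0.6, -1.5]
gripper_width: 0.291
```

```bash
python3 - <<'E'
from h import *
from scipy.optimize import least_squares
goal([.559,.171,.21],np.deg2rad(156.9))
a=grab('top','top3.png');b=grab('side');c=grab('wrist','w3.png')
# cup rim from wrist depth
for n,k in [('wrist',c),('top',a),('side',b)]:
    v,u=np.mgrid[0:480,0:640];u=u.ravel();v=v.ravel();m=k['range_z'][v,u]>0
    X=world(k,u[m],v[m]);P=X[(np.hypot(X[:,0]-.559,X[:,1]-.171)<.04)&(X[:,2]>.08)&(X[:,2]<.092)]
    if len(P)>8:
        r=least_squares(lambda q:np.hypot(P[:,0]-q[0],P[:,1]-q[1])-.026,[.559,.171],loss='soft_l1',f_scale=.002);print('cup',n,r.x.round(4),len(P),np.sqrt(2*r.cost/len(P)).round(4))
# driver axis/tilt from side: handle and shaft points
cam=-b['R'].T@b['t'];v,u=np.mgrid[0:480,0:640];u=u.ravel();v=v.ravel();m=b['range_z'][v,u]>0
X=world(b,u[m],v[m]);o=sensors.get_obs();t=o['tool_pos']
for lo,hi,r in [(.19,.245,.0045),(.262,.285,.013)]:
    S=X[(np.hypot(X[:,0]-t[0],X[:,1]-t[1])<.03)&(X[:,2]>lo)&(X[:,2]<hi)]
    if len(S)<6: print('few',len(S));continue
    q=least_squares(lambda q:np.hypot(S[:,0]-q[0],S[:,1]-q[1])-r,S.mean(0)[:2]+[0,.005],loss='soft_l1',f_scale=.001)
    print(lo,hi,len(S),q.x.round(4),np.sqrt(2*q.cost/len(S)).round(4))
Q=X[(np.hypot(X[:,0]-t[0],X[:,1]-t[1])<.03)&(X[:,2]<.26)&(X[:,2]>.1)];print('tip z',Q[:,2].min() if len(Q) else None)
E
```

```text
t 6.75 pos [0.5588 0.1713 0.3034] F [ 0.1 -0.6 -1.5] w 0.291 | offset [ 0.01 -0.03  9.34] rot [ 0.001 -0.001  0.001]
cup wrist [0.5585 0.1721] 996 0.0012
cup top [0.5599 0.171 ] 159 0.0012
cup side [0.5583 0.17  ] 73 0.0016
0.19 0.245 60 [0.5594 0.1699] 0.0012
0.262 0.285 85 [0.5569 0.1714] 0.0012
tip z 0.18480757605003859
```

View pics/w3.png

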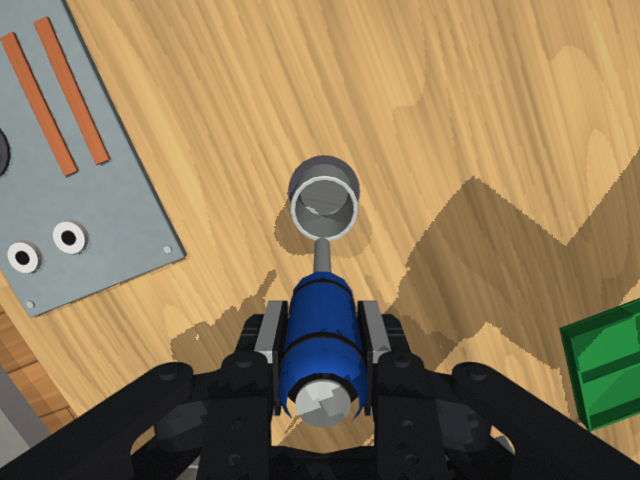

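The wrist picture shows the driver held upright: cap (323,400), tip (322,240), cup rim centred at (324,208) below. The measured axis is within 2–3 mm of the cup's centre, so I lower it.

>>> arm_command --steps '[{"offset":[0,0,1],"rotation":[0,0,0],"hand":2},{"offset":[0,0,2.5],"rotation":[0,0,0],"hand":2},{"offset":[0,0,4],"rotation":[0,0,0],"hand":2},{"offset":[0,0,5.5],"rotation":[0,0,0],"hand":2},{"offset":[0,0,7],"rotation":[0,0,0],"hand":2},{"offset":[0,0,8.2],"rotation":[0,0,0],"hand":2},{"offset":[0,0,9],"rotation":[0,0,0],"hand":2},{"offset":[0,0,9],"rotation":[0,0,0],"hand":2}]'

```text
time: 7.7
tool_pos: [0.5583, 0.1698, 0.2128]
orientation: [1.73, -2.62, -0.001]
wrist_force: [1.0, 0.7, -0.9]
gripper_width: 0.296
```

>>> arm_command --steps '[{"offset":[0,0,0.8],"rotation":[0,0,0],"hand":2},{"offset":[0,0,1.8],"rotation":[0,0,0],"hand":2},{"offset":[0,0,2.8],"rotation":[0,0,0],"hand":2},{"offset":[0,0,3.8],"rotation":[0,0,0],"hand":2},{"offset":[0,0,4.8],"rotation":[0,0,0],"hand":2},{"offset":[0,0,5.8],"rotation":[0,0,0],"hand":2},{"offset":[0,0,6.8],"rotation":[0,0,0],"hand":2},{"offset":[0,0,7.6],"rotation":[0,0,0],"hand":2},{"offset":[0,0,7.6],"rotation":[0,0,0],"hand":2}]'

```text
time: 8.6
tool_pos: [0.5582, 0.17, 0.1365]
orientation: [1.73, -2.619, -0.001]
wrist_force: [-0.4, -0.4, -0.8]
gripper_width: 0.293
```

>>> arm_command --steps '[{"offset":[0,0,0.2],"rotation":[0,0,0],"hand":2},{"offset":[0,0,0.4],"rotation":[0,0,0],"hand":2},{"offset":[0,0,0.6],"rotation":[0,0,0],"hand":2},{"offset":[0,0,0.8],"rotation":[0,0,0],"hand":2},{"offset":[0,0,0.8],"rotation":[0,0,0],"hand":2}]'

```text
time: 9.1
tool_pos: [0.5588, 0.1703, 0.1299]
orientation: [1.732, -2.621, -0.0]
wrist_force: [-0.5, 0.5, -0.7]
gripper_width: 0.294
```

>>> arm_command --steps '[{"offset":[0,0,0.1],"rotation":[0,0,0],"hand":2},{"offset":[0,0,0.2],"rotation":[0,0,0],"hand":2},{"offset":[0,0,0.3],"rotation":[0,0,0],"hand":2},{"offset":[0,0,0.3],"rotation":[0,0,0],"hand":2}]'

```text
time: 9.5
tool_pos: [0.5588, 0.1703, 0.1269]
orientation: [1.732, -2.621, -0.0]
wrist_force: [0.7, -0.8, -1.3]
gripper_width: 0.294
```

>>> arm_command --steps '[{"offset":[0,0,0.1],"rotation":[0,0,0],"hand":2},{"offset":[0,0,0.1],"rotation":[0,0,0],"hand":2}]'

```text
time: 9.7
tool_pos: [0.5588, 0.1703, 0.126]
orientation: [1.732, -2.621, -0.0]
wrist_force: [-0.9, -0.1, -1.3]
gripper_width: 0.296
```

>>> arm_command --steps '[{"offset":[0,0,0.1],"rotation":[0,0,0],"hand":2},{"offset":[0,0,0.1],"rotation":[0,0,0],"hand":2}]'

```text
time: 9.9
tool_pos: [0.5588, 0.1703, 0.1249]
orientation: [1.732, -2.621, -0.0]
wrist_force: [0.3, 0.6, -0.5]
gripper_width: 0.294
```

>>> arm_command --steps '[{"offset":[0,0,0.1],"rotation":[0,0,0],"hand":2},{"offset":[0,0,0.1],"rotation":[0,0,0],"hand":2}]'

```text
time: 10.1
tool_pos: [0.5588, 0.1703, 0.1239]
orientation: [1.732, -2.621, -0.0]
wrist_force: [1.1, 0.8, -0.2]
gripper_width: 0.292
```

>>> arm_command --steps '[{"offset":[0,0,0.1],"rotation":[0,0,0],"hand":2},{"offset":[0,0,0.1],"rotation":[0,0,0],"hand":2}]'

```text
time: 10.3
tool_pos: [0.5588, 0.1703, 0.1229]
orientation: [1.732, -2.621, -0.0]
wrist_force: [0.0, 0.3, -0.9]
gripper_width: 0.291
```

```bash
python3 - <<'E'
from h import *
goal([.559,.171,.12]);b=grab('side','side4.png');t=sensors.get_obs()['tool_pos']
v,u=np.mgrid[0:480,0:640];u=u.ravel();v=v.ravel();p=b['image'][v,u].astype(int)
m=(p[:,2]>p[:,0]+25)&(p[:,2]>p[:,1]+20)&(b['range_z'][v,u]>0);X=world(b,u[m],v[m]);X=X[np.hypot(X[:,0]-t[0],X[:,1]-t[1])<.04]
print(len(X),np.percentile(X,[1,50,99],axis=0).round(4))
E
```

```text
t 10.3 pos [0.5588 0.1703 0.1229] F [ 0.   0.3 -0.9] w 0.291 | offset [-0.07  0.01  0.29] rot [ 0. -0.  0.]
212 [[0.5442 0.1542 0.0758]
 [0.5545 0.1602 0.1162]
 [0.5681 0.1908 0.1484]]
```

No contact force yet, so I keep going in 1 mm steps.

>>> arm_command --steps '[{"offset":[0,0,0.1],"rotation":[0,0,0],"hand":2},{"offset":[0,0,0.1],"rotation":[0,0,0],"hand":2}]'

```text
time: 10.55
tool_pos: [0.559, 0.1703, 0.1221]
orientation: [-1.732, 2.621, -0.0]
wrist_force: [0.1, -0.0, -1.3]
gripper_width: 0.294
```

>>> arm_command --steps '[{"offset":[0,0,0.1],"rotation":[0,0,0],"hand":2},{"offset":[0,0,0.1],"rotation":[0,0,0],"hand":2}]'

```text
time: 10.75
tool_pos: [0.5592, 0.1704, 0.122]
orientation: [-1.732, 2.62, -0.001]
wrist_force: [-0.8, 0.3, 5.0]
gripper_width: 0.294
```

>>> arm_command --steps '[{"offset":[0,0,0.1],"rotation":[0,0,0],"hand":2},{"offset":[0,0,0.1],"rotation":[0,0,0],"hand":2}]'

```text
time: 10.95
tool_pos: [0.5594, 0.1705, 0.1219]
orientation: [-1.731, 2.619, -0.001]
wrist_force: [-3.2, -0.4, 8.9]
gripper_width: 0.293
```

Contact: the force rises to 5 N and then 9 N with the TCP stopped at 0.122. I back off the surplus 2 mm of command, then open gently.

>>> arm_command --steps '[{"offset":[0,0,-0.1],"rotation":[0,0,0],"hand":2},{"offset":[0,0,-0.15],"rotation":[0,0,0],"hand":2},{"offset":[0,0,-0.15],"rotation":[0,0,0],"hand":2}]' --newtons 20

```text
time: 11.25
tool_pos: [0.5591, 0.1704, 0.122]
orientation: [-1.732, 2.62, -0.0]
wrist_force: [-1.6, 0.5, 4.3]
gripper_width: 0.291
```

>>> arm_command --steps '[{"offset":[0,0,0],"rotation":[0,0,0],"hand":2.6},{"offset":[0,0,0],"rotation":[0,0,0],"hand":2.8},{"offset":[0,0,0],"rotation":[0,0,0],"hand":3.1},{"offset":[0,0,0],"rotation":[0,0,0],"hand":3.5},{"offset":[0,0,0],"rotation":[0,0,0],"hand":4},{"offset":[0,0,0],"rotation":[0,0,0],"hand":4.5},{"offset":[0,0,0],"rotation":[0,0,0],"hand":5},{"offset":[0,0,0],"rotation":[0,0,0],"hand":5.5},{"offset":[0,0,0],"rotation":[0,0,0],"hand":6},{"offset":[0,0,0],"rotation":[0,0,0],"hand":6.5}]'

```text
time: 12.25
tool_pos: [0.5589, 0.1703, 0.1216]
orientation: [-1.732, 2.621, 0.0]
wrist_force: [-0.4, -0.1, 0.1]
gripper_width: 0.761
```

```bash
python3 - <<'E'
from h import *
goal([.559,.171,.25]);c=grab('wrist','w5.png')
E
```

```text
t 12.25 pos [0.5589 0.1703 0.1216] F [-0.4 -0.1  0.1] w 0.761 | offset [ -0.06   0.02 -12.84] rot [-0.  0.  0.]
```

View pics/w5.png

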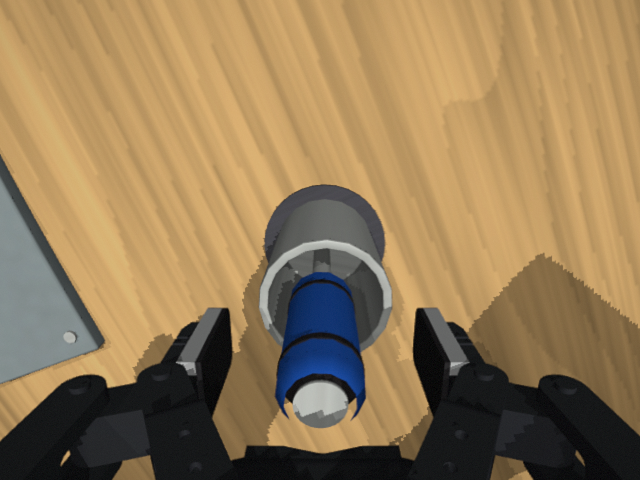

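The driver stands in the cup with the handle (cap at 320,400) inside the rim's top, and both jaws at (205,345) and (440,345) are clear of it. I retreat upward.

>>> arm_command --steps '[{"offset":[0,0,-0.8],"rotation":[0,0,0],"hand":7},{"offset":[0,0,-2],"rotation":[0,0,0],"hand":7},{"offset":[0,0,-3.5],"rotation":[0,0,0],"hand":7},{"offset":[0,0,-5],"rotation":[0,0,0],"hand":7},{"offset":[0,0,-7],"rotation":[0,0,0],"hand":7},{"offset":[0,0,-9],"rotation":[0,0,0],"hand":7},{"offset":[0,0,-11],"rotation":[0,0,0],"hand":7},{"offset":[0,0,-13],"rotation":[0,0,0],"hand":7},{"offset":[0,0,-14],"rotation":[0,0,0],"hand":7},{"offset":[0,0,-14],"rotation":[0,0,0],"hand":7}]'

```text
time: 13.3
tool_pos: [0.5596, 0.1706, 0.2638]
orientation: [-1.73, 2.618, -0.001]
wrist_force: [-0.2, 0.2, -0.2]
gripper_width: 0.826
```

```bash
python3 - <<'E'
from h import *
goal([.559,.171,.25]);b=grab('side','side6.png');w=grab('wrist')
for n,c in (('side',b),('wrist',w)):
    v,u=np.mgrid[0:480,0:640];u=u.ravel();v=v.ravel();p=c['image'][v,u].astype(int)
    m=(p[:,2]>p[:,0]+25)&(p[:,2]>p[:,1]+20)&(c['range_z'][v,u]>0);X=world(c,u[m],v[m]);X=X[np.hypot(X[:,0]-.559,X[:,1]-.171)<.05]
    print(n,len(X),np.percentile(X,[1,50,99],axis=0).round(4))
A=cv2.resize(b['image'][190:440,220:400],None,fx=2.4,fy=2.4);B=w['image'][:,140:500]
im=np.zeros((600,792,3),np.uint8);im[:,:432]=A;im[:480,432:]=B
cv2.imwrite('pics/fin.png',im[:,:,::-1])
E
```

```text
t 13.3 pos [0.5596 0.1706 0.2638] F [-0.2  0.2 -0.2] w 0.826 | offset [-0.01  0.08  1.38] rot [-0.003  0.003  0.   ]
side 215 [[0.5469 0.1538 0.0805]
 [0.5567 0.1596 0.1157]
 [0.568  0.1703 0.1482]]
wrist 1192 [[0.5472 0.1585 0.0836]
 [0.5555 0.1618 0.1373]
 [0.5716 0.1815 0.1497]]
```

View pics/fin.png

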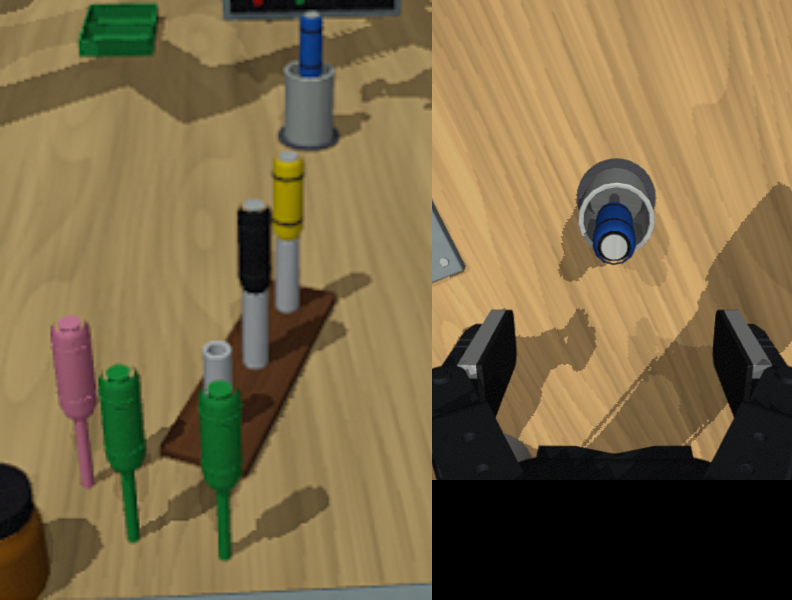

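The final picture shows the blue driver upright in the cup at crop (311,45), handle top at z ≈ 0.150, matching tip-on-floor. Yellow and black are still in their tubes, nothing is disturbed, and the gripper is clear.

```bash
python3 -c "
from h import *
print(close_job())"
```

```text
the job is handed in; nothing more can be done
None
```

The blue nut driver is standing handle up in the steel cup, and the job is handed in after about 13 s of robot time.

I gripped the handle and pulled it straight up out of its tube. I carried it with the tip at about 0.185 m, above the other handles, and lowered it until the wrist force showed it had reached the cup's floor. Then I backed off slightly, opened the jaws and retreated upward.

- **In the cup:** the handle's top is at z ≈ 0.150 m, which matches the tip resting on the floor, and the driver was upright in both views.
- **The rest of the scene:** the yellow and black drivers are still in their tubes, and the look-alikes stand where they were.
- **The robot:** the wrist force read about zero, and the highest I read was about 9 N, on touching the cup's floor.
- **One disagreement:** contact came about 3 mm lower than I calculated, at a TCP height of 0.122 m instead of 0.125 m. This was probably the handle shifting a little in the jaws as they closed. No checks failed.

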